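# Lay the mixing shaft in its V-cradles and chock it

### The arm

A 6-joint arm with a two-finger parallel gripper is mounted at the origin on the work surface. World frame = base frame: x ahead of the robot, y to its left, z up, the work surface at z = 0. Lengths are in mm, angles in rad, forces in N, time in s.
With the tool pointing down it reaches from about 325 to 775 mm from the base axis. Payload 5.5 kg.
Tool frame: the origin (TCP) lies on the front face of the gripper's body, between the roots of the fingers; the fingertips stand 73 mm ahead of it and the grasp point (between the pads) lies 54 mm ahead of it; z points along the fingers, x is the direction in which the jaws open and shut, and the axes are right-handed (so a half turn about z gives the same grasp; the last joint's range is limited). The gripper opens to 85 mm and grips with 20 to 120 N. Pads are 22 mm wide; open, the fingers measure 114 mm over their backs; the gripper's body (76 mm by 85 mm) begins 54 mm behind the grasp point. The pads swing forward as they close: fully open they stand 13 mm farther back than shut.
Start: joints at [-1.279, 0.091, 1.231, -0, 1.82, -0.057], TCP at [205.063, -563.885, 303.875] pointing down, gripper open.
Joint ranges: [-2.87, 2.87], [-0.86, 2.18], [0.17, 2.46], [-1.51, 4.65], [0.06, 2.69], [-2.65, 2.65]. Speed limits (rad/s): [2.57, 2.57, 3.01, 3.14, 3.14, 3.14].

### API

Orientations are given as a 3x3 rotation matrix whose columns are the frame's x, y, z axes.
In Python, from cell import observe, imaging, env gives the robot as it stands. The module is installed in compiled form; this text tells all that it offers.
- The arm moves only by the tool arm_command, never from a script. Its argument "targets" is a list of rows, each a list of 4 numbers: the shift along the tool's x, y, z in m, then the turn about the tool's z in rad. In form: [[tx, ty, tz, yaw], ...]. A call has 1 to 12 rows; each row shifts and turns the pose as measured when the row begins, along the tool's axes as they then stand; what a row does not reach is not made up. A row lasts 1/8 s, in which the tool goes at most 62.5 mm and 10.7 degrees, less where a joint would pass 70% of its speed; a pose out of reach is approached as far as the arm can. A call with a gripper value outside its range is refused whole. "jaw" is the finger opening in m, from 0 to 0.0854, set as the call begins (left out, the last holds). The fingers move at their own pace and stop on an object; "newtons" is the grip in N (left out, the last holds). Time passes only in rows, so rows that do not move let the fingers close. It gives the time, the measured TCP pose, the force and the opening at its end, in the units of the state.
- observe(): the state, without advancing time (a new reading comes with each control period).
- imaging.get_image(name): name is "side" or "top"; returns a dict with "img" (420x560x3 uint8, red, green, blue), "depth" (420x560 float32, mm along the optical axis (not along the pixel's ray), 0 where there is no reading), "fov_y" (degrees; the focal length in pixels is half the picture's height over the tangent of half this angle, whatever the lens; pixels are square), "cx", "cy" (the principal point, pixels), "position" and "attitude" of the camera in the world. Camera axes: x right, y up, looking along -z (the intrinsics and any distortion apply to the point x, -y, -z); pixel columns grow to the right and rows downward; lengths in mm; the calibration is good to about 2 mm. A picture is of the moment at which its call begins.
- env.sign_off(): hands the job in, once; it reports no verdict.
The state is a dict: "time_s": time; "joint_pos": joint angles; "qvel": joint speeds; "joint_torque": joint torques, N m; "tcp_pos": TCP position; "ee_rot": TCP orientation; "contact_force": force on the tool from outside, world axes, zero at the start; "ft_torque": the same for the moment, N m; "grip_width": opening from 0.0 (shut) to 1.0 (fully open).
Only numpy, scipy, OpenCV 4.12 (cv2) and the standard library are available. Lean on these libraries where they do the work, as an engineer would, in place of code of your own. Each camera call takes 0.05 s, during which the arm holds its last target. There are 200 camera calls.

### The job

Roll the steel mixing shaft along the rails of its rest, without lifting it, until it drops into the V-cradles in front of the end stops. Then set the grey wedge chock on the lane between the rails, behind the middle of the shaft, thin edge first and square to it, close up against the shaft so that it cannot roll back. Let go of everything, leave the shaft seated, and leave the jar, bottle and beaker alone.

Things in the scene. Friction and masses are not known exactly. Their poses are not given: they have to be found in the camera images.
- rest: Fixed white shaft rest, 185 x 200 mm. Origin: on the bench under the middle of the V line; x = rolling direction (away from the robot, turned up to 17 deg), y along the V, z up. Two white rails (45 wide, centred at y = -77.5 and 77.5 mm), flat tops 30 mm above the bench from x = -140 to the V (x = -18 to 18, sides sloping 25 deg, 8.4 deep). Beyond, end stops 26 mm above the rails, face at x = 29.
- seat (a point): Where the centre of the shaft lies when it is seated in the V-cradles: on the rest at x = 0, y = 0, 49 mm above the bench (6 mm lower than when it lies on the flat rails), 4 mm clear of the end stops. Axes as the rest.
- lane_end (a point): Far end of the flat white lane between the rails, middle of its top: on the rest at x = -17, y = 0, 30 mm above the bench. The lane is 90 mm wide and runs from x = -140 to -17, level with the rails. With the shaft seated, the chock's thin edge touches it at x = -18. Axes as the rest.
- shaft: The loose mixing shaft: smooth steel tube, 50 mm diameter, 230 mm long, with an 18 mm stub 14 mm long at each end, about 0.7 kg. Origin: its centre; y runs along its axis, x and z turn as it rolls. It starts lying across the flat rails, 65 to 100 mm on the robot's side of the V line, about parallel to it, and rolls easily.
- chock: The loose grey wedge chock, 60 long (x), 40 wide (y), 38 mm high, about 0.11 kg. Starts flat on the bench left or right of the rest, turned up to 46 deg. Origin: centre of its underside; x points to the thin edge, z up. Flat top from x = -30 to -1, then a face sloping down at 50 deg to the thin edge at x = 30 (1.5 mm high). Its long sides are upright and parallel.
- chock_edge (a point): The middle of the chock's thin edge, at its underside (x = +30 mm on the chock).
- jar: Bystander: a white plastic jar, 70 mm diameter, 75 mm high, on the bench on the side of the rest opposite the chock. Origin: centre of its underside.
- bottle: Bystander: an amber glass bottle, 52 mm diameter, 120 mm high, standing on the bench to the right (-y) of the rest's far end. Origin: centre of its underside.
- beaker: Bystander: an open glass beaker, 72 mm diameter, 90 mm high, standing on the bench to the left (+y) of the rest's far end. Origin: centre of its underside.

How it is judged:
By the outcome, as a careful person would: the job done as asked, in the order asked, and still so for the second after the job is handed in, with the robot touching nothing.
It also fails if it takes over 54 s, if anything falls off the work surface, if the arm or the gripper's body presses on something with over 40 N, if the wrist force passes 120 N, or if a joint passes its speed limit or range.

## Working session

There is one attempt and no reset: what is moved stays moved. The work goes in short steps, Python scripts to look and compute and a tool call to move; the robot and the scene stay as the last step left them, time stands still between calls to the robot, and variables do not carry over. Pictures are saved under pics/ and viewed, about 8 in all and at most 12, crops included, and the job is handed in when it is done.

Besides the shell and the picture viewer there is one more tool, called after "Call:" by a JSON object that holds its "api" and its "payload". arm_command: Moves the arm, as the interface text tells. Its arguments: {"type":"object","properties":{"targets":{"type":"array","items":{"type":"array","items":{"type":"number"}}},"jaw":{"type":"number"},"newtons":{"type":"number"}},"required":["targets"]}

```bash
mkdir -p pics
cat > h.py <<'E'
import numpy as np, cv2
from cell import observe, imaging, env
def grab(n):
    d=imaging.get_image(n); H,W=d['depth'].shape
    f=H/2/np.tan(np.radians(d['fov_y'])/2)
    v,u=np.mgrid[0:H,0:W]; z=d['depth']
    p=np.stack([(u-d['cx'])/f*z,-(v-d['cy'])/f*z,-z],-1)
    R=np.array(d['attitude']); 
    d['f']=f; d['R']=R; d['P']=p@R.T+np.array(d['position']) if R.shape==(3,3) else None
    return d
def ray(d,u,v,h):
    r=d['R']@np.array([(u-d['cx'])/d['f'],-(v-d['cy'])/d['f'],-1]); o=np.array(d['position'])
    return o+r*(h-o[2])/r[2]
E
python3 - <<'E'
from h import *
for n in('top','side'):
    d=grab(n); cv2.imwrite(f'pics/{n}0.png',d['img'][:,:,::-1])
    print({k:(v if not hasattr(v,'shape') or v.size<20 else v.shape) for k,v in d.items()})
    np.savez(f'{n}0.npz',P=d['P'],img=d['img'])
print(observe())
E
```

```text
{'img': (420, 560, 3), 'depth': (420, 560), 'fov_y': 55.640397944146535, 'cx': 280.7471737120223, 'cy': 206.04151730555267, 'position': array([368.09288559,  -1.45440036, 894.38856896]), 'attitude': array([[ 0.06079281,  0.97266438, -0.22411658],
       [-0.99813302,  0.06056479, -0.00789812],
       [ 0.00589136,  0.22417831,  0.97453034]]), 'f': np.float64(397.96031274594714), 'R': array([[ 0.06079281,  0.97266438, -0.22411658],
       [-0.99813302,  0.06056479, -0.00789812],
       [ 0.00589136,  0.22417831,  0.97453034]]), 'P': (420, 560, 3)}
{'img': (420, 560, 3), 'depth': (420, 560), 'fov_y': 52.265756083081314, 'cx': 279.4779546663511, 'cy': 205.90718182200982, 'position': array([370.89467616, 537.47523494, 697.35702534]), 'attitude': array([[-0.95919946,  0.20028869, -0.19955157],
       [-0.28213741, -0.72376349,  0.62973398],
       [-0.01829955,  0.66034146,  0.75074248]]), 'f': np.float64(428.0414496700734), 'R': array([[-0.95919946,  0.20028869, -0.19955157],
       [-0.28213741, -0.72376349,  0.62973398],
       [-0.01829955,  0.66034146,  0.75074248]]), 'P': (420, 560, 3)}
{'time_s': 0.1, 'joint_pos': array([-1.27871303e+00,  9.17707756e-02,  1.23179489e+00, -6.23518496e-06,
        1.81982463e+00, -5.66487596e-02]), 'qvel': array([-0.00019228, -0.00326533, -0.00218612, -0.00076006,  0.00177258,
       -0.00104101]), 'joint_torque': array([ 3.45023800e-03, -4.60217750e+01, -4.19217861e+01,  7.52696747e-05,
        1.05933155e-02,  7.19614832e-06]), 'tcp_pos': array([ 205.00908634, -563.74004581,  302.85488353]), 'ee_rot': array([[ 3.41704550e-01, -9.39807282e-01, -5.23413824e-04],
       [-9.39805713e-01, -3.41704937e-01,  1.71976366e-03],
       [-1.79509950e-03, -9.57437669e-05, -9.99998384e-01]]), 'contact_force': array([-0.01107698,  0.08678255, -1.01706207]), 'ft_torque': array([-0.00829318,  0.03249363,  0.02850961]), 'grip_width': 0.9973518971709301}
```

View pics/top0.png

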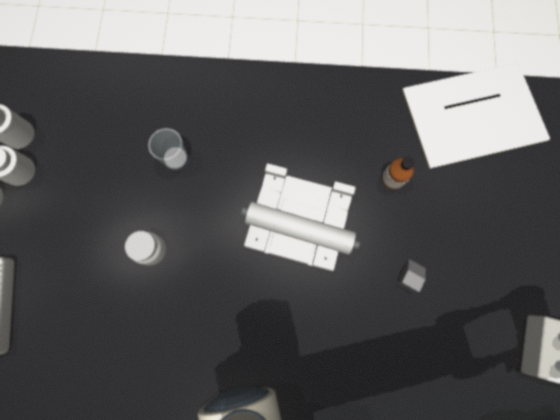

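View pics/side0.png

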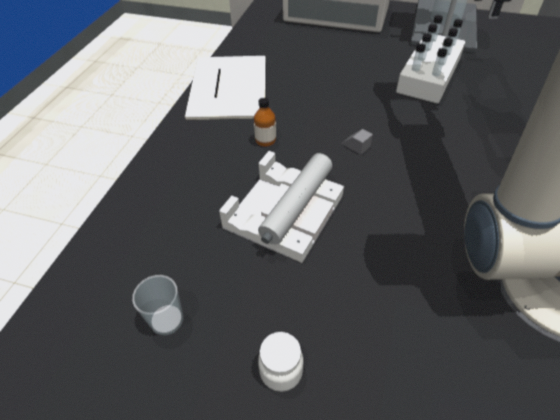

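Top view: rest around (300,218) with end stops at (276,171) and (344,187). The shaft runs (247,213)–(357,243), the chock is at (414,276), jar (143,247), bottle (398,172), beaker (168,148). Next I measure from depth.

```bash
python3 - <<'E'
from h import *
for n in('top','side'):
    z=np.load(f'{n}0.npz'); P=z['P'];img=z['img'].astype(int)
    X,Y,Z=np.moveaxis(P,-1,0)
    print(n,'bench',np.median(Z[(X>300)&(X<700)&(abs(Y)<300)&(abs(Z)<15)]))
    reg=(X>300)&(X<560)&(abs(Y)<190)&(Y<130)
    def rect(m,name):
        p=P[m]; r=cv2.minAreaRect(p[:,:2].astype(np.float32)); print(name,len(p),'z',p[:,2].mean().round(1),'ctr',np.round(r[0],1),'size',np.round(r[1],1),'ang',round(r[2],1)); return p
    R=(X>280)&(X<560)&(abs(Y)<140)
    rect(R&(abs(Z-30)<4),'rail')
    rect(R&(Z>12)&(img.min(-1)>90),'restall')
    s=rect(R&(Z>64)&(Z<90),'shafttop'); c=s.mean(0);u,sv,vt=np.linalg.svd(s-c);print(' axis',vt[0].round(3),'zmax',np.percentile(s[:,2],98))
    e=s@vt[0];print(' extent',e.min()-c@vt[0],e.max()-c@vt[0])
    C=(X>240)&(X<400)&(Y<-180)&(Y>-330)
    t=rect(C&(abs(Z-38)<4),'chocktop')
    rect(C&(Z>6)&(Z<50),'chockall')
    b=P[C&(Z>6)&(Z<50)]
    print(' z range',b[:,2].min(),b[:,2].max())
    st=R&(Z>48)&(Z<62)&(X>400); 
    k,l,stt,cc=cv2.connectedComponentsWithStats(st.astype(np.uint8))
    for i in range(1,k):
        if stt[i,4]>25: rect(l==i,'stop?')
E
python3 - <<'E'
import cv2,numpy as np
a=cv2.imread('pics/top0.png');b=cv2.imread('pics/side0.png')
a1=cv2.resize(a[155:300,235:435],(800,580),interpolation=cv2.INTER_CUBIC)
cv2.imwrite('pics/crop1.png',a1)
E
```

```text
top bench -0.00844839411263365
rail 2182 z 29.9 ctr [515.6 -30.1] size [200.2 128.2] ang 78.0
restall 4958 z 88.8 ctr [464.  -25.4] size [229.1 191.8] ang 90.0
shafttop 2277 z 75.4 ctr [516.9 -28.8] size [237.6  47.9] ang 76.7
 axis [-0.233 -0.972  0.002] zmax 81.46992782952714
 extent -123.64900816408039 113.9806102863752
chocktop 2 z 37.0 ctr [ 399.5 -293.9] size [2.8 0. ] ang 94.1
chockall 10 z 20.2 ctr [ 378.5 -246.7] size [  3.4 105.9] ang 23.3
 z range 6.185846931148944 37.89936869249573
stop? 50 z 58.1 ctr [502.8  14.2] size [97.9  1.6] ang 76.7
stop? 49 z 58.4 ctr [480.  -83.7] size [89.7  2.6] ang 76.0
side bench -0.6075814838321776
rail 1931 z 29.2 ctr [516.2 -27.6] size [209.3 130. ] ang 78.4
restall 4689 z 49.3 ctr [496.  -25.7] size [228.5 127.9] ang 90.0
shafttop 1881 z 74.8 ctr [516.7 -29.2] size [236.   47.1] ang 76.9
 axis [ 0.238  0.971 -0.004] zmax 80.38656648152241
 extent -125.65899467624321 110.53162409064268
chocktop 3 z 36.3 ctr [ 398.7 -295.6] size [5.3 0.8] ang 70.8
chockall 13 z 23.6 ctr [ 398.8 -294.3] size [7.7 1.6] ang 78.4
 z range 6.034016410637037 37.89008233398238
stop? 355 z 56.3 ctr [496.6 -21.2] size [240.7  42.2] ang 66.0
```

View pics/crop1.png

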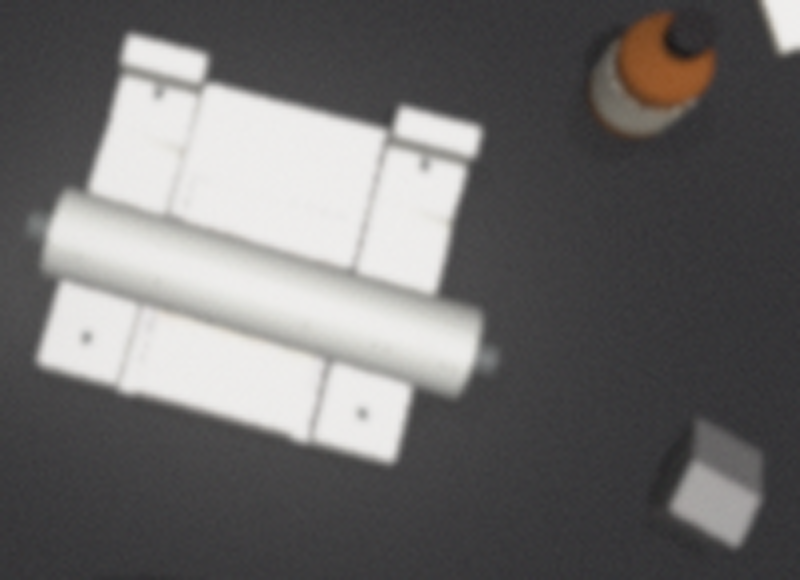

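The crop shows the near rest edge (38,365)–(395,462), stops with front faces (122,75)–(475,152), and shaft and chock clear of everything. The chock's flat top faces the robot and its slope faces up-left, away. My chock box was too narrow, so I refit it.

```bash
cat > fit.py <<'E'
from h import *
def rect(p,name):
    r=cv2.minAreaRect(p[:,:2].astype(np.float32)); print(name,len(p),'z',p[:,2].mean().round(1),'ctr',np.round(r[0],1),'size',np.round(r[1],1),'ang',round(r[2],1)); return r
def comps(m,P,name,mn=20):
    k,l,s,_=cv2.connectedComponentsWithStats(m.astype(np.uint8))
    for i in range(1,k):
        if s[i,4]>=mn: rect(P[l==i],name)
E
python3 - <<'E'
from fit import *
for n in('top','side'):
    z=np.load(f'{n}0.npz'); P=z['P']; X,Y,Z=np.moveaxis(P,-1,0); print(n)
    C=(X>350)&(X<500)&(Y<-190)&(Y>-340)
    comps(C&(abs(Z-38)<2.5),P,'chocktop'); comps(C&(Z>3)&(Z<50),P,'chockall')
    m=C&(Z>5)&(Z<34)
    p=P[m]; 
    # normals of the slope face: points between 8 and 32
    q=P[cv2.erode(m.astype(np.uint8),np.ones((3,3)))>0]
    if len(q)>5:
        c=q.mean(0);_,_,vt=np.linalg.svd(q-c);print('slope n',vt[2].round(3),c.round(1))
    comps((X>540)&(X<720)&(Y<110)&(Y>-170)&(abs(Z-56)<4),P,'stop')
    # rest in frame
    a=np.radians(-12); e1=np.array([np.cos(a),np.sin(a)]);e2=np.array([-e1[1],e1[0]])
    s=P[...,:2]@e1; t=P[...,:2]@e2; c0=np.array([516,-29])
    s-=c0@e1;t-=c0@e2
    for t0 in(-85,-70,0,70,85):
        w=(abs(t-t0)<5)&(s>-120)&(s<160)
        print(t0,[(int(k),round(float(np.median(Z[w&(abs(s-k)<2.5)])),0)) for k in range(-95,140,5) if (w&(abs(s-k)<2.5)).any()])
    for nm,(cx,cy) in dict(jar=(480,330),bottle=(640,-250),beaker=(680,270)).items():
        p=P[(abs(X-cx)<110)&(abs(Y-cy)<110)&(Z>20)&(Z<140)&(abs(Y)>150)]
        if len(p):rect(p,nm)
E
```

```text
top
chocktop 260 z 37.9 ctr [ 421.6 -284.9] size [40.8 32.9] ang 62.4
chockall 579 z 28.3 ctr [ 431.7 -293.3] size [47.8 59.5] ang 63.8
slope n [ 0.318 -0.084  0.944] [ 445.9 -294.2   19.4]
stop 153 z 56.0 ctr [641.8  22.1] size [45.  17.1] ang 78.0
stop 159 z 55.9 ctr [ 610.  -129.4] size [45.  17.5] ang 78.3
-85 [(-95, -1.0), (-90, 1.0), (-85, -0.0), (-80, -1.0), (-75, 0.0), (-70, -1.0), (-65, 9.0), (-60, 30.0), (-55, 30.0), (-50, 30.0), (-45, 30.0), (-40, 31.0), (-35, 30.0), (-30, 29.0), (-25, 32.0), (-20, 69.0), (-15, 76.0), (-10, 77.0), (-5, 80.0), (0, 79.0), (5, 79.0), (10, 78.0), (15, 74.0), (20, 69.0), (25, 63.0), (30, 31.0), (35, 30.0), (40, 31.0), (45, 29.0), (50, 29.0), (55, 31.0), (60, 30.0), (65, 25.0), (70, 24.0), (75, 23.0), (80, 23.0), (85, 25.0), (90, 27.0), (95, 30.0), (100, 30.0), (105, 44.0), (110, 56.0), (115, 56.0), (120, 56.0)]
-70 [(-95, -0.0), (-90, -1.0), (-85, -1.0), (-80, -0.0), (-75, 2.0), (-70, -1.0), (-65, 5.0), (-60, 31.0), (-55, 30.0), (-50, 30.0), (-45, 29.0), (-40, 30.0), (-35, 29.0), (-30, 29.0), (-25, 32.0), (-20, 69.0), (-15, 74.0), (-10, 77.0), 
[... 4627 characters left out ...]
 (-80, -1.0), (-75, -1.0), (-70, -1.0), (-65, 11.0), (-60, 29.0), (-55, 29.0), (-50, 29.0), (-45, 30.0), (-40, 30.0), (-35, 29.0), (-30, 29.0), (-25, 29.0), (-20, 56.0), (-15, 70.0), (-10, 76.0), (-5, 78.0), (0, 78.0), (5, 79.0), (10, 77.0), (15, 76.0), (20, 72.0), (25, 68.0), (40, 29.0), (45, 29.0), (50, 30.0), (55, 30.0), (60, 29.0), (65, 26.0), (70, 24.0), (75, 21.0), (80, 23.0), (85, 25.0), (90, 28.0), (95, 29.0), (100, 29.0), (105, 42.0), (110, 55.0), (115, 56.0), (120, 55.0), (130, -1.0), (135, 1.0)]
jar 1975 z 64.2 ctr [453.6 293.8] size [65.7 65.1] ang 58.7
bottle 740 z 69.3 ctr [ 637.1 -202.6] size [ 52.2 125.4] ang 18.7
beaker 1893 z 61.2 ctr [673.3 261.1] size [70.1 71.8] ang 29.2
```

Estimates so far, with both views agreeing to about 1 mm:
- **Rest:** origin at (589.5, -46.3), yaw -11.85°.
- **Shaft:** at rest x≈-74.5, y≈2, skewed about 1.6°.
- **Chock:** origin ≈(434, -292), thin edge pointing at about -27°.

The plan is to push with both open fingers spread along the shaft, so they also square it. I'll turn the tool first.

Call:
{"api": "arm_command", "payload": {"targets": [[0, 0, 0, 0.18], [0, 0, 0, 0.18], [0, 0, 0, 0.18], [0, 0, 0, 0.02]], "jaw": 0.085}}

```text
time_s: 0.6
tcp_pos: [204.9, -563.4, 300.1]
ee_rot: [[-0.225, -0.974, -0.002], [-0.974, 0.225, 0.006], [-0.006, 0.003, -1.0]]
contact_force: [1.2, -0.5, -0.0]
grip_width: 0.997
```

```bash
cat >> fit.py <<'E'
A=np.radians(-11.85);O=np.array([589.5,-46.3]);E1=np.array([np.cos(A),np.sin(A)]);E2=np.array([-E1[1],E1[0]])
def rest(x,y): return O+x*E1+y*E2
def torest(p): q=np.array(p)[:2]-O; return q@E1,q@E2
def go(xy,z,ang):
    s=observe();R=s['ee_rot'];p=s['tcp_pos'];d=np.array([*xy,z])-p
    a=np.degrees(np.arctan2(R[1,0],R[0,0])); dy=-np.radians((ang-a+90)%180-90)
    print('t',round(s['time_s'],2),'tcp',p.round(1),'rest',np.round(torest(p),1),'ang',round(a,2),'F',s['contact_force'].round(1),'grip',round(s['grip_width']*85.4,1))
    print('tool delta mm',(R.T@d).round(1),'yaw rad',dy.round(3),'tilt',R[:,2].round(4))
E
python3 -c "
from fit import *
go(rest(-130,2),300,78.15)"
```

```text
t 0.6 tcp [ 204.9 -563.4  300.1] rest [-270.2 -585. ] ang -103.0 F [ 1.2 -0.5 -0. ] grip 85.1
tool delta mm [-589.7 -128.4    3. ] yaw rad -0.02 tilt [-0.0019  0.0063 -1.    ]
```

Call:
{"api": "arm_command", "payload": {"targets": [[-0.059, -0.013, 0, -0.01], [-0.059, -0.013, 0, 0], [-0.059, -0.013, 0, 0], [-0.059, -0.013, 0, 0], [-0.059, -0.013, 0, 0], [-0.059, -0.013, 0, 0], [-0.059, -0.013, 0, 0], [-0.059, -0.013, 0, 0], [-0.059, -0.013, 0, 0], [-0.059, -0.013, 0, 0], [0, 0, 0, 0]]}}

```text
time_s: 1.98
tcp_pos: [456.3, 5.7, 300.1]
ee_rot: [[-0.178, -0.984, -0.002], [-0.984, 0.178, 0.012], [-0.012, 0.004, -1.0]]
contact_force: [-0.1, -0.9, -0.6]
grip_width: 0.993
```

```bash
python3 -c "
from fit import *
go(rest(-130,2),103,78.15)"
```

```text
t 1.98 tcp [456.3   5.7 300.1] rest [-141.1   23.5] ang -100.24 F [-0.1 -0.9 -0.6] grip 84.8
tool delta mm [ 24.2 -11.2 196.7] yaw rad 0.028 tilt [-0.0018  0.0124 -0.9999]
```

Call:
{"api": "arm_command", "payload": {"targets": [[0.024, -0.009, 0.04, 0.028], [0, 0, 0.05, 0], [0, 0, 0.05, 0], [0, 0, 0.03, 0], [0, 0, 0.01, 0], [0, 0, 0, 0]]}}

```text
time_s: 2.72
tcp_pos: [460.1, -21.7, 116.1]
ee_rot: [[-0.194, -0.981, 0.0], [-0.981, 0.194, 0.009], [-0.009, 0.001, -1.0]]
contact_force: [0.1, -0.8, 0.4]
grip_width: 0.996
```

Run:
```python
from fit import *
go(rest(-130,2),103,78.15)
d=grab('side');cv2.imwrite('pics/s1.png',cv2.resize(d['img'][100:290,180:400,::-1],None,fx=3,fy=3))
```

```text
t 2.73 tcp [460.1 -21.7 116.1] rest [-131.7   -2.5] ang -101.17 F [ 0.1 -0.8  0.4] grip 85.1
tool delta mm [-4.4 -1.8 13.1] yaw rad 0.012 tilt [ 5.0e-04  9.3e-03 -1.0e+00]
```

View pics/s1.png

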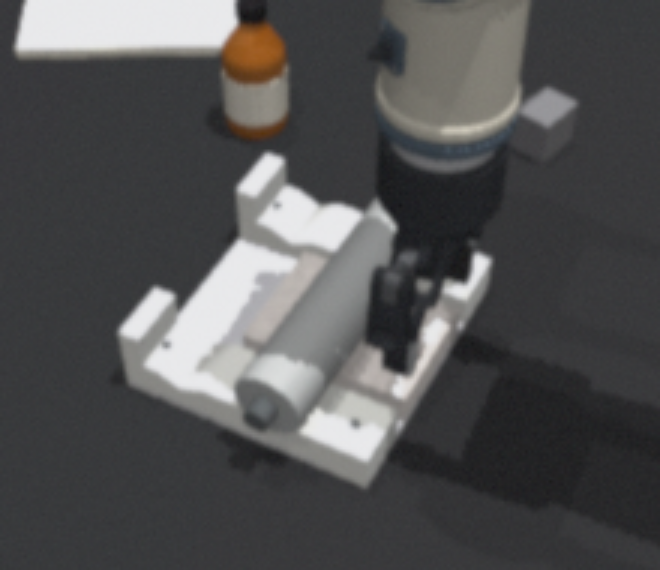

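The crop shows the near finger at (390,330), behind the shaft and above the rest, with a clear gap. I'll lower 12 mm and start the slow push.

Call:
{"api": "arm_command", "payload": {"targets": [[-0.004, 0, 0.012, 0.012], [0, -0.006, 0, 0], [0, -0.006, 0, 0], [0, -0.005, 0, 0], [0, -0.005, 0, 0], [0, -0.005, 0, 0], [0, -0.005, 0, 0], [0, -0.005, 0, 0], [0, -0.005, 0, 0]]}}

```text
time_s: 3.9
tcp_pos: [507.4, -26.9, 108.6]
ee_rot: [[-0.205, -0.979, 0.009], [-0.979, 0.205, 0.008], [-0.01, -0.007, -1.0]]
contact_force: [-0.5, -0.4, 0.8]
grip_width: 0.995
```

```bash
cat >> fit.py <<'E'
def shaft():
    for n in('top','side'):
        d=grab(n);P=d['P'];q=P[...,:2]-O;s=q@E1;t=q@E2;Z=P[...,2]
        m=(s>-120)&(s<26)&(abs(t)<112)&(Z>60)&(Z<90)&(d['img'].min(-1)>80)
        o=[]
        for lo,hi in((-112,-60),(-60,60),(60,112)):
            w=m&(t>lo)&(t<hi)
            if w.sum()>40:
                c,_,_,_=np.linalg.lstsq(np.c_[2*s[w],2*Z[w],np.ones(w.sum())],s[w]**2+Z[w]**2,rcond=None); o.append((round(c[0],1),round(c[1],1),int(w.sum())))
            else:o.append(None)
        print(n,'shaft (x,z,n) right/mid/left',o)
        yield d
E
python3 - <<'E'
from fit import *
go(rest(-70,2),103,78.15); list(shaft())
E
```

```text
t 3.9 tcp [507.4 -26.9 108.6] rest [-84.3   2.1] ang -101.84 F [-0.5 -0.4  0.8] grip 85.0
tool delta mm [  0.2 -14.3   5.7] yaw rad 0.0 tilt [ 0.0086  0.0082 -0.9999]
top shaft (x,z,n) right/mid/left [(np.float64(-50.8), np.float64(57.3), 92), None, None]
side shaft (x,z,n) right/mid/left [None, (np.float64(-60.0), np.float64(63.3), 358), (np.float64(-45.8), np.float64(62.3), 578)]
```

Call:
{"api": "arm_command", "payload": {"targets": [[0, -0.004, 0.002, 0], [0, -0.004, 0.001, 0], [0, -0.004, 0.001, 0], [0, -0.004, 0, 0], [0, -0.003, 0, 0], [0, -0.003, 0, 0], [0, -0.003, 0, 0]]}}

```text
time_s: 4.88
tcp_pos: [533.6, -32.3, 104.4]
ee_rot: [[-0.205, -0.979, 0.009], [-0.979, 0.205, 0.008], [-0.01, -0.007, -1.0]]
contact_force: [-0.0, -1.1, 0.6]
grip_width: 0.998
```

Run:
```python
from fit import *
go(rest(-45,2),105,78.15); a=list(shaft())
cv2.imwrite('pics/s2.png',cv2.resize(a[1]['img'][100:290,180:400,::-1],None,fx=3,fy=3))
```

```text
t 4.88 tcp [533.6 -32.3 104.4] rest [-57.6   2.2] ang -101.84 F [-0.  -1.1  0.6] grip 85.2
tool delta mm [  0.2 -12.6  -0.5] yaw rad 0.0 tilt [ 0.0088  0.0083 -0.9999]
top shaft (x,z,n) right/mid/left [(np.float64(-24.4), np.float64(56.4), 108), None, (np.float64(-26.7), np.float64(68.4), 70)]
side shaft (x,z,n) right/mid/left [None, (np.float64(-33.6), np.float64(57.1), 292), (np.float64(-20.2), np.float64(62.9), 556)]
```

View pics/s2.png

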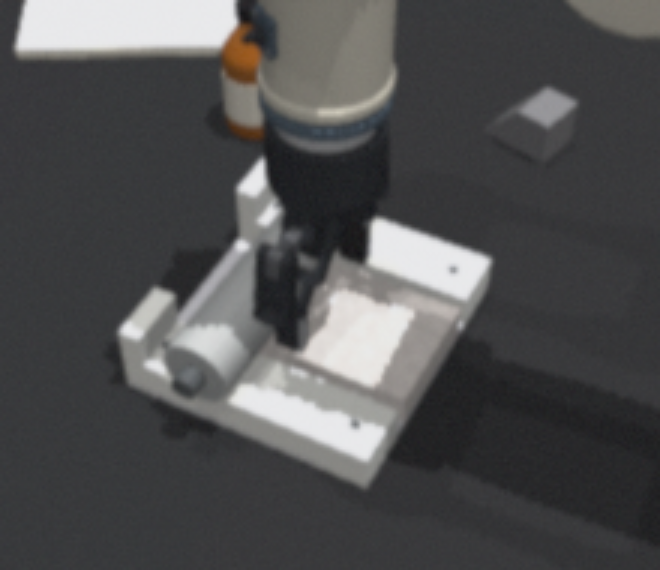

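The shaft's near end, at (200,365), is at the lip of the V. I'll push about 12 mm more, then back off.

Call:
{"api": "arm_command", "payload": {"targets": [[0, -0.003, 0, 0], [0, -0.003, 0, 0], [0, -0.003, 0, 0], [0, -0.003, 0, 0], [0, 0, 0, 0], [0, 0, 0, 0], [0, 0.01, 0, 0], [0, 0.01, 0, 0]]}}

```text
time_s: 5.98
tcp_pos: [525.8, -30.7, 104.1]
ee_rot: [[-0.205, -0.979, 0.009], [-0.979, 0.205, 0.008], [-0.01, -0.007, -1.0]]
contact_force: [0.1, 0.1, -0.8]
grip_width: 0.995
```

Run:
```python
from fit import *
go(rest(-90,2),105,78.15); a=list(shaft())
cv2.imwrite('pics/s3.png',cv2.resize(a[1]['img'][100:290,180:400,::-1],None,fx=3,fy=3))
```

```text
t 5.97 tcp [525.8 -30.7 104.1] rest [-65.5   2.2] ang -101.84 F [ 0.1  0.1 -0.8] grip 85.0
tool delta mm [ 0.2 24.4 -1. ] yaw rad 0.0 tilt [ 0.0089  0.0083 -0.9999]
top shaft (x,z,n) right/mid/left [(np.float64(-0.3), np.float64(53.3), 44), None, None]
side shaft (x,z,n) right/mid/left [None, (np.float64(-26.8), np.float64(86.5), 755), (np.float64(-0.6), np.float64(55.2), 441)]
```

View pics/s3.png

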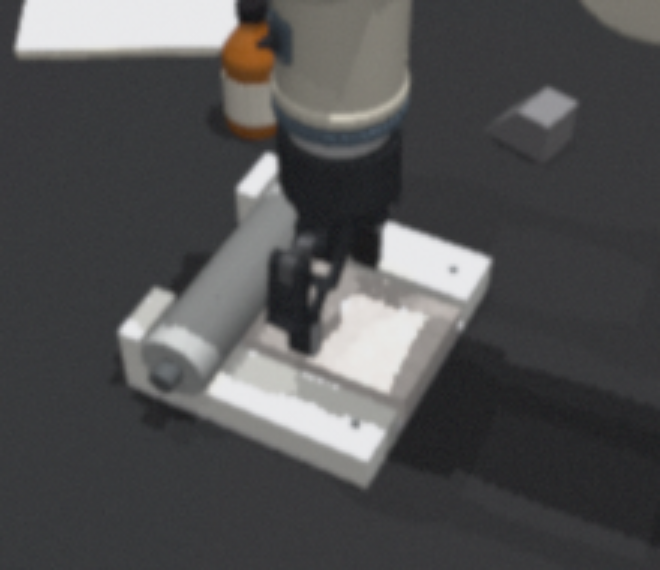

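The shaft dropped into the V, with both ends measuring x≈-0.5 (near end at (165,370)). Now I lift, turn and move above the chock.

Call:
{"api": "arm_command", "payload": {"targets": [[0, 0.005, -0.05, 0], [0, 0, -0.05, 0.13], [0, 0, 0, 0.128], [0.055, -0.0045, 0, 0], [0.055, -0.0045, 0, 0], [0.055, -0.0045, 0, 0], [0.055, -0.0045, 0, 0], [0.055, -0.0045, 0, 0], [0, 0, 0, 0]]}}

```text
time_s: 7.2
tcp_pos: [410.6, -291.6, 205.8]
ee_rot: [[-0.452, -0.892, 0.015], [-0.892, 0.453, 0.005], [-0.011, -0.011, -1.0]]
contact_force: [-0.1, 1.4, 0.4]
grip_width: 0.996
```

Run:
```python
from fit import *
go((423,-286),76,63.4); a=list(shaft())
z=np.load('top0.npz')
# corners of chock top + silhouette from first top image
P=z['P'];X,Y,Z=np.moveaxis(P,-1,0);C=(X>350)&(X<500)&(Y<-190)&(Y>-340)
m=C&(abs(Z-38)<2.5);p=P[m][:,:2]
for f in('top0.npz','side0.npz'):
    z=np.load(f);P=z['P'];X,Y,Z=np.moveaxis(P,-1,0);C=(X>350)&(X<500)&(Y<-190)&(Y>-340)
    for ang in (-30,-28,-26,-24,-22):
        e=np.radians(ang);u=np.array([np.cos(e),np.sin(e)]);w=np.array([-u[1],u[0]])
        p=P[C&(abs(Z-38)<2.5)][:,:2];print(f,ang,'top',*[np.percentile(p@k,[2,98]).round(1) for k in(u,w)])
    e=np.radians(-26.6);u=np.array([np.cos(e),np.sin(e)])
    q=P[C&(Z>8)&(Z<34)&(P[...,:2]@u>np.percentile(p@u,95))]
    c,*_=np.linalg.lstsq(np.c_[q[:,:2],np.ones(len(q))],q[:,2],rcond=None);print('slope dir',np.degrees(np.arctan2(-c[1],-c[0])),'steep',np.degrees(np.arctan(np.hypot(*c[:2]))))
```

```text
t 7.2 tcp [ 410.6 -291.6  205.8] rest [-124.7 -276.9] ang -116.9 F [-0.1  1.4  0.4] grip 85.0
tool delta mm [ -9.2  -7.1 130. ] yaw rad -0.005 tilt [ 0.0147  0.0053 -0.9999]
top shaft (x,z,n) right/mid/left [(np.float64(0.1), np.float64(51.7), 484), (np.float64(0.1), np.float64(51.5), 1110), (np.float64(0.6), np.float64(51.7), 425)]
side shaft (x,z,n) right/mid/left [(np.float64(-0.3), np.float64(51.0), 314), (np.float64(0.1), np.float64(50.8), 867), (np.float64(-0.3), np.float64(54.7), 438)]
top0.npz -30 top [491.6 522.8] [-55.2 -16.7]
top0.npz -28 top [490.1 521.2] [-72.8 -34.3]
top0.npz -26 top [488. 519.] [-90.4 -51.8]
top0.npz -24 top [485.3 516. ] [-108.   -69.2]
top0.npz -22 top [481.5 512.7] [-125.4  -86.5]
slope dir -21.42465546787512 steep 46.37456275955762
side0.npz -30 top [491.4 520.7] [-57.2 -17.3]
side0.npz -28 top [489.9 519.1] [-74.7 -35. ]
side0.npz -26 top [487.6 517.1] [-92.2 -52.7]
side0.npz -24 top [484.7 514.6] [-110.  -70.]
side0.npz -22 top [480.8 511.5] [-127.5  -87.4]
slope dir -7.816505474718109 steep 34.96963232317029
```

The shaft is seated: x≈0 ±0.6 all along, z≈51, and both views agree. Descending onto the chock.

Call:
{"api": "arm_command", "payload": {"targets": [[-0.009, -0.007, 0.03, -0.005], [0, 0, 0.04, 0], [0, 0, 0.03, 0], [0, 0, 0.02, 0], [0, 0, 0.008, 0], [0, 0, 0, 0]]}}

```text
time_s: 8.05
tcp_pos: [429.8, -275.1, 76.8]
ee_rot: [[-0.433, -0.901, 0.02], [-0.901, 0.434, 0.006], [-0.015, -0.016, -1.0]]
contact_force: [0.6, -0.5, -0.2]
grip_width: 0.993
```

```bash
python3 -c "
from fit import *
go((422.5,-286.3),75,63.7)"
```

```text
t 8.05 tcp [ 429.8 -275.1   76.8] rest [-109.3 -256.7] ang -115.69 F [ 0.6 -0.5 -0.2] grip 84.8
tool delta mm [13.3  1.8  1.6] yaw rad 0.011 tilt [ 0.0204  0.0065 -0.9998]
```

Call:
{"api": "arm_command", "payload": {"targets": [[0.013, 0.002, 0.001, 0.01], [0, 0, 0, 0], [0, 0, 0, 0]]}}

```text
time_s: 8.43
tcp_pos: [423.1, -287.3, 78.5]
ee_rot: [[-0.443, -0.896, 0.024], [-0.897, 0.443, 0.003], [-0.014, -0.02, -1.0]]
contact_force: [0.6, -0.2, -0.2]
grip_width: 0.992
```

```bash
python3 -c "
from fit import *
go((422.5,-286.3),75,63.7)
d=grab('side');cv2.imwrite('pics/s4.png',cv2.resize(d['img'][60:200,300:450,::-1],None,fx=4,fy=4))"
```

```text
t 8.43 tcp [ 423.1 -287.3   78.5] rest [-113.3 -270. ] ang -116.28 F [ 0.6 -0.2 -0.2] grip 84.7
tool delta mm [-0.6  1.1  3.5] yaw rad 0.0 tilt [ 0.0241  0.0035 -0.9997]
```

View pics/s4.png

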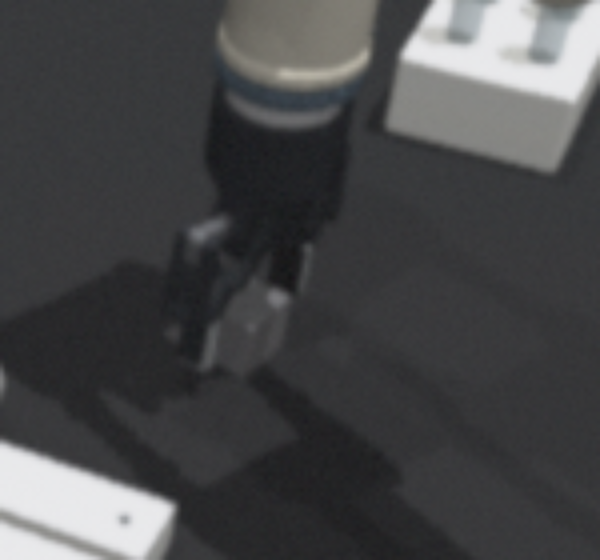

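The chock, at (250,325), sits between the fingers. I'll lower slightly and close.

Call:
{"api": "arm_command", "payload": {"targets": [[0, 0.001, 0.002, 0]]}}

```text
time_s: 8.6
tcp_pos: [422.4, -287.1, 76.8]
ee_rot: [[-0.443, -0.896, 0.025], [-0.897, 0.443, 0.003], [-0.014, -0.021, -1.0]]
contact_force: [-0.5, 0.2, 0.3]
grip_width: 0.996
```

Call:
{"api": "arm_command", "payload": {"targets": [[0, 0, 0, 0], [0, 0, 0, 0], [0, 0, 0, 0], [0, 0, 0, 0], [0, 0, 0, 0], [0, 0, 0, 0]], "jaw": 0.03, "newtons": 40}}

```text
time_s: 9.35
tcp_pos: [422.4, -287.0, 76.9]
ee_rot: [[-0.443, -0.896, 0.025], [-0.897, 0.443, 0.003], [-0.013, -0.021, -1.0]]
contact_force: [-0.8, 0.3, 0.8]
grip_width: 0.462
```

```bash
python3 -c "
from fit import *
go(rest(-70,0),180,78.15)"
```

```text
t 9.35 tcp [ 422.4 -287.    76.9] rest [-114.1 -269.9] ang -116.28 F [-0.8  0.3  0.8] grip 39.5
tool delta mm [-273.7   22.5  -99.9] yaw rad -0.252 tilt [ 0.0247  0.0027 -0.9997]
```

Gripped at 39.5 mm, matching the chock's width. Now lift, turn and carry it to the lane.

Call:
{"api": "arm_command", "payload": {"targets": [[0, 0, -0.05, 0], [0, 0, -0.05, 0], [0, 0, 0, -0.126], [0, 0, 0, -0.126], [-0.053, -0.006, 0, 0], [-0.053, -0.006, 0, 0], [-0.053, -0.006, 0, 0], [-0.053, -0.006, 0, 0], [-0.04, -0.006, 0, 0], [0, 0, 0, 0], [0, 0, 0, 0]]}}

```text
time_s: 10.72
tcp_pos: [499.3, -38.9, 178.4]
ee_rot: [[-0.199, -0.98, 0.018], [-0.98, 0.199, 0.007], [-0.01, -0.016, -1.0]]
contact_force: [0.5, -0.4, -1.6]
grip_width: 0.467
```

```bash
python3 -c "
from fit import *
go(rest(-82,0),110,78.15)"
```

```text
t 10.72 tcp [499.3 -38.9 178.4] rest [-89.8 -11.3] ang -101.48 F [ 0.5 -0.4 -1.6] grip 39.8
tool delta mm [-10.6  -6.7  68.6] yaw rad 0.006 tilt [ 0.0182  0.0065 -0.9998]
```

Call:
{"api": "arm_command", "payload": {"targets": [[-0.011, -0.006, 0.015, 0.006], [0, 0, 0.02, 0], [0, 0, 0.015, 0], [0, 0, 0.008, 0], [0, 0, 0, 0], [0, 0, 0, 0]]}}

```text
time_s: 11.48
tcp_pos: [508.6, -31.2, 115.8]
ee_rot: [[-0.212, -0.977, 0.017], [-0.977, 0.212, 0.007], [-0.01, -0.015, -1.0]]
contact_force: [-0.0, -0.2, -0.9]
grip_width: 0.463
```

Run:
```python
from fit import *
go(rest(-82,0),107,78.15)
a=list(shaft());d=a[1]
cv2.imwrite('pics/s5.png',cv2.resize(d['img'][100:290,180:400,::-1],None,fx=3,fy=3))
```

```text
t 11.47 tcp [508.6 -31.2 115.8] rest [-82.2  -1.8] ang -102.23 F [-0.  -0.2 -0.9] grip 39.6
tool delta mm [-1.7 -0.1  8.8] yaw rad -0.007 tilt [ 0.0166  0.0067 -0.9998]
top shaft (x,z,n) right/mid/left [None, None, None]
side shaft (x,z,n) right/mid/left [(np.float64(0.4), np.float64(51.3), 108), (np.float64(-42.1), np.float64(120.1), 953), (np.float64(-0.5), np.float64(55.2), 438)]
```

View pics/s5.png

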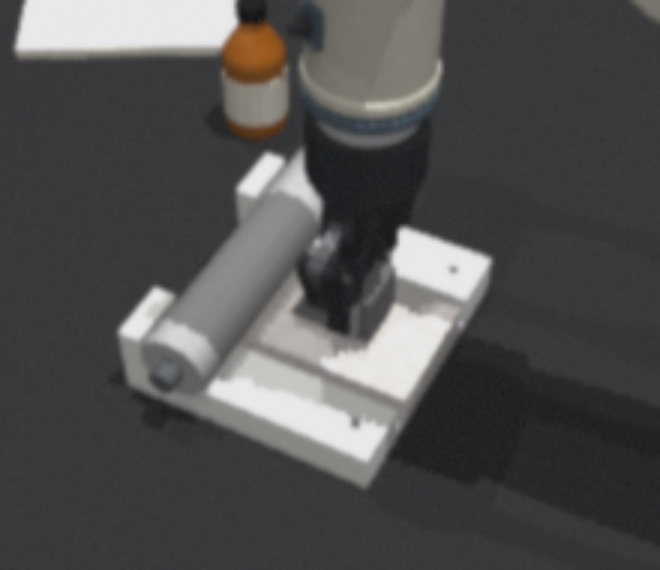

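The chock, at (365,300), is held square over the lane with a gap to the shaft. Lowering onto the lane.

Call:
{"api": "arm_command", "payload": {"targets": [[-0.002, 0, 0.005, -0.007], [0, 0, 0.0025, 0], [0, 0, 0, 0]]}}

```text
time_s: 11.95
tcp_pos: [509.8, -28.9, 109.1]
ee_rot: [[-0.204, -0.979, 0.019], [-0.979, 0.204, 0.006], [-0.01, -0.017, -1.0]]
contact_force: [-0.0, -0.1, -0.8]
grip_width: 0.463
```

```bash
python3 -c "
from fit import *
go(rest(-62,0),107,78.15)"
```

```text
t 11.95 tcp [509.8 -28.9 109.1] rest [-81.6   0.6] ang -101.79 F [-0.  -0.1 -0.8] grip 39.6
tool delta mm [  0.6 -19.6   2.4] yaw rad 0.001 tilt [ 0.0189  0.0064 -0.9998]
```

Call:
{"api": "arm_command", "payload": {"targets": [[0, -0.004, 0.001, 0], [0, -0.004, 0, 0], [0, -0.004, 0, 0], [0, -0.002, 0, 0], [0, 0, 0, 0]]}}

```text
time_s: 12.58
tcp_pos: [524.8, -32.1, 108.5]
ee_rot: [[-0.204, -0.979, 0.019], [-0.979, 0.204, 0.006], [-0.01, -0.018, -1.0]]
contact_force: [-0.2, 0.7, -1.2]
grip_width: 0.467
```

```bash
python3 -c "
from fit import *
go(rest(-62,0),107,78.15)"
```

```text
t 12.57 tcp [524.8 -32.1 108.5] rest [-66.2   0.6] ang -101.79 F [-0.2  0.7 -1.2] grip 39.9
tool delta mm [ 0.6 -4.2  1.6] yaw rad 0.001 tilt [ 0.0194  0.0063 -0.9998]
```

Touching down with small steps and watching the force.

Call:
{"api": "arm_command", "payload": {"targets": [[0, -0.001, 0.001, 0], [0, 0, 0.0008, 0], [0, 0, 0, 0]]}}

```text
time_s: 12.95
tcp_pos: [525.9, -32.3, 106.9]
ee_rot: [[-0.204, -0.979, 0.02], [-0.979, 0.204, 0.006], [-0.01, -0.018, -1.0]]
contact_force: [-0.0, -0.4, -0.8]
grip_width: 0.463
```

Call:
{"api": "arm_command", "payload": {"targets": [[0, -0.001, 0, 0], [0, -0.001, 0, 0], [0, 0, 0, 0]]}}

```text
time_s: 13.32
tcp_pos: [527.9, -32.7, 107.0]
ee_rot: [[-0.204, -0.979, 0.02], [-0.979, 0.204, 0.006], [-0.01, -0.018, -1.0]]
contact_force: [-0.8, 0.2, -1.2]
grip_width: 0.464
```

```bash
python3 -c "
from fit import *
go(rest(-62,0),107,78.15)"
```

```text
t 13.32 tcp [527.9 -32.7 107. ] rest [-63.1   0.7] ang -101.79 F [-0.8  0.2 -1.2] grip 39.6
tool delta mm [ 0.7 -1.1 -0. ] yaw rad 0.001 tilt [ 0.0198  0.0062 -0.9998]
```

Call:
{"api": "arm_command", "payload": {"targets": [[0, -0.0005, 0.0005, 0], [0, -0.0005, 0, 0], [0, 0, 0, 0]]}}

```text
time_s: 13.7
tcp_pos: [529.0, -32.9, 106.9]
ee_rot: [[-0.204, -0.979, 0.02], [-0.979, 0.204, 0.006], [-0.01, -0.018, -1.0]]
contact_force: [-0.1, -0.0, 0.3]
grip_width: 0.461
```

Call:
{"api": "arm_command", "payload": {"targets": [[0, -0.0007, 0, 0], [0, -0.0005, 0, 0], [0, 0, 0, 0]]}}

```text
time_s: 14.08
tcp_pos: [530.2, -33.1, 106.9]
ee_rot: [[-0.204, -0.979, 0.02], [-0.979, 0.204, 0.006], [-0.01, -0.018, -1.0]]
contact_force: [-1.3, 0.1, 0.6]
grip_width: 0.462
```

Call:
{"api": "arm_command", "payload": {"targets": [[0, -0.0006, 0, 0], [0, 0, 0, 0]]}}

```text
time_s: 14.32
tcp_pos: [530.9, -33.2, 106.9]
ee_rot: [[-0.204, -0.979, 0.02], [-0.979, 0.204, 0.006], [-0.01, -0.018, -1.0]]
contact_force: [-0.3, -0.0, -0.2]
grip_width: 0.462
```

Call:
{"api": "arm_command", "payload": {"targets": [[0, -0.0006, 0, 0], [0, 0, 0, 0]]}}

```text
time_s: 14.58
tcp_pos: [531.4, -33.3, 106.9]
ee_rot: [[-0.204, -0.979, 0.019], [-0.979, 0.204, 0.006], [-0.01, -0.018, -1.0]]
contact_force: [-2.0, 0.1, -0.2]
grip_width: 0.464
```

Run:
```python
from fit import *
go(rest(-62,0),107,78.15)
d=list(shaft())[1]
cv2.imwrite('pics/s6.png',cv2.resize(d['img'][140:250,230:350,::-1],None,fx=5,fy=5,interpolation=cv2.INTER_CUBIC))
go(rest(-62,0),107,78.15)
```

```text
t 14.57 tcp [531.4 -33.3 106.9] rest [-59.6   0.8] ang -101.78 F [-2.   0.1 -0.2] grip 39.6
tool delta mm [ 0.7  2.4 -0.1] yaw rad 0.001 tilt [ 0.0195  0.0064 -0.9998]
top shaft (x,z,n) right/mid/left [None, None, None]
side shaft (x,z,n) right/mid/left [None, (np.float64(-31.1), np.float64(73.6), 762), (np.float64(-0.5), np.float64(56.0), 437)]
t 14.68 tcp [531.4 -33.3 106.9] rest [-59.6   0.8] ang -101.78 F [-0.8  0.6  0.9] grip 39.6
tool delta mm [ 0.8  2.4 -0.1] yaw rad 0.001 tilt [ 0.0195  0.0064 -0.9998]
```

View pics/s6.png

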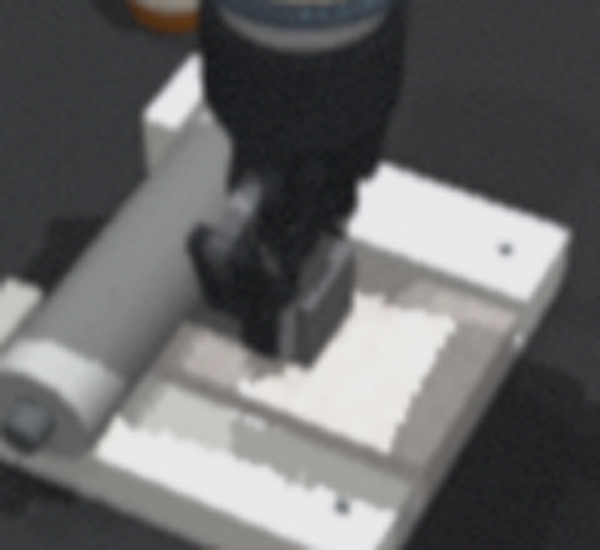

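The chock, around (330,295) in the crop, is on the lane but the thin edge is hidden by the gripper. I'll locate its back face in the depth image. It should be at rest x=-78 when touching.

```bash
cat >> fit.py <<'E'
def chock(d,n):
    P=d['P'];q=P[...,:2]-O;s=q@E1;t=q@E2;Z=P[...,2]
    m=(s>-100)&(s<-66)&(t>-14)&(t<14)&(Z>38)&(Z<62)
    h,e=np.histogram(s[m],np.arange(-90,-66,2));print(n,'back s hist',dict(zip(e[:-1].astype(int).tolist(),h.tolist())))
    b=m&(Z<60)&(s<-72); 
    if b.sum()>8:
        k=np.polyfit(t[b],s[b],1);print(' back median s',np.median(s[b]).round(1),'slope deg',np.degrees(np.arctan(k[0])).round(1),b.sum(),'t',t[b].min().round(0),t[b].max().round(0))
E
python3 - <<'E'
from fit import *
for i in range(2):
  for n in('top','side'): chock(grab(n),n)
E
```

```text
top back s hist {-90: 0, -88: 0, -86: 0, -84: 0, -82: 0, -80: 0, -78: 10, -76: 0, -74: 0, -72: 0, -70: 0}
 back median s -77.5 slope deg -0.2 10 t -14.0 13.0
side back s hist {-90: 0, -88: 0, -86: 0, -84: 0, -82: 0, -80: 3, -78: 44, -76: 0, -74: 0, -72: 0, -70: 0}
 back median s -77.2 slope deg 0.0 43 t -13.0 12.0
top back s hist {-90: 0, -88: 0, -86: 0, -84: 0, -82: 0, -80: 0, -78: 9, -76: 0, -74: 0, -72: 0, -70: 0}
 back median s -77.1 slope deg -0.5 9 t -14.0 13.0
side back s hist {-90: 0, -88: 0, -86: 0, -84: 0, -82: 0, -80: 3, -78: 43, -76: 0, -74: 0, -72: 0, -70: 0}
 back median s -77.3 slope deg -0.1 43 t -13.0 14.0
```

Call:
{"api": "arm_command", "payload": {"targets": [[0, -0.0006, 0, 0], [0, 0, 0, 0]]}}

```text
time_s: 15.12
tcp_pos: [531.5, -33.3, 107.0]
ee_rot: [[-0.204, -0.979, 0.018], [-0.979, 0.204, 0.007], [-0.01, -0.016, -1.0]]
contact_force: [-0.9, 0.5, 1.1]
grip_width: 0.461
```

Run:
```python
from fit import *
F=[]
for i in range(8):
    d=grab('side');F.append(observe()['contact_force'])
print(np.mean(F,0).round(2),np.std(F,0).round(2)); chock(d,'side');go(rest(-60,0),107,78.15)
P=d['P'];q=P[...,:2]-O;s=q@E1;t=q@E2;Z=P[...,2];m=(s>-40)&(s<26)&(t>55)&(t<112)&(Z>60)&(Z<90);print('shaft left end s/z of top',np.median(s[m]),np.percentile(Z[m],95))
```

```text
[-2.78  0.58  1.59] [0.48 0.54 0.47]
side back s hist {-90: 0, -88: 0, -86: 0, -84: 0, -82: 0, -80: 2, -78: 42, -76: 1, -74: 0, -72: 0, -70: 0}
 back median s -77.1 slope deg 0.1 43 t -12.0 13.0
t 15.53 tcp [531.5 -33.4 107. ] rest [-59.4   0.8] ang -101.78 F [-2.8  0.6  2.5] grip 39.6
tool delta mm [ 0.7  0.6 -0. ] yaw rad 0.001 tilt [ 0.0183  0.0066 -0.9998]
shaft left end s/z of top -5.365985415805106 73.86695075339159
```

Contact is clear: about 2.8 N backward force, and the last step moved the tool only 0.1 mm. Releasing and retracting straight up.

Call:
{"api": "arm_command", "payload": {"targets": [[0, 0, 0, 0], [0, 0, 0, 0], [0, 0, 0, 0], [0, 0, 0, 0]], "jaw": 0.08}}

```text
time_s: 16.02
tcp_pos: [532.5, -33.6, 107.1]
ee_rot: [[-0.204, -0.979, 0.021], [-0.979, 0.205, 0.006], [-0.01, -0.019, -1.0]]
contact_force: [-0.8, -0.6, 0.5]
grip_width: 0.936
```

Call:
{"api": "arm_command", "payload": {"targets": [[0, 0, -0.02, 0], [0, 0, -0.04, 0], [0, 0, -0.05, 0], [0, 0, -0.05, 0], [0, 0.05, -0.03, 0], [0, 0.05, 0, 0], [0.05, 0, 0, 0], [0.05, 0, 0, 0], [0.05, 0, 0, 0], [0.05, 0, 0, 0], [0, 0, 0, 0]]}}

```text
time_s: 17.4
tcp_pos: [384.3, -213.0, 316.3]
ee_rot: [[-0.2, -0.979, 0.039], [-0.98, 0.2, -0.0], [-0.008, -0.038, -0.999]]
contact_force: [0.0, 1.3, -1.2]
grip_width: 0.937
```

Run:
```python
from fit import *
go(rest(-62,0),107,78.15)
a=list(shaft())
for d,n in zip(a,('top','side')):
    chock(d,n)
    P=d['P'];q=P[...,:2]-O;s=q@E1;t=q@E2;Z=P[...,2]
    m=(s>-85)&(s<-44)&(abs(t)<35)&(abs(Z-68)<2.5);p=np.c_[s[m],t[m],Z[m]].astype(np.float32)
    if len(p)>5: rect(p,n+' chocktop(rest)')
cv2.imwrite('pics/e.png',np.hstack([cv2.resize(a[0]['img'][150:290,220:380,::-1],(400,350)),cv2.resize(a[1]['img'][130:270,210:370,::-1],(400,350))]))
```

```text
t 17.4 tcp [ 384.3 -213.   316.3] rest [-166.6 -205.3] ang -101.52 F [ 0.   1.3 -1.2] grip 80.0
tool delta mm [-203.1  -97.6  214.8] yaw rad 0.006 tilt [ 3.890e-02 -2.000e-04 -9.992e-01]
top shaft (x,z,n) right/mid/left [(np.float64(0.1), np.float64(51.8), 486), (np.float64(-26.9), np.float64(66.9), 1420), (np.float64(0.5), np.float64(52.3), 420)]
side shaft (x,z,n) right/mid/left [(np.float64(-0.5), np.float64(50.6), 320), (np.float64(-31.0), np.float64(85.2), 1139), (np.float64(-0.6), np.float64(55.4), 441)]
top back s hist {-90: 0, -88: 0, -86: 0, -84: 0, -82: 0, -80: 0, -78: 26, -76: 0, -74: 0, -72: 0, -70: 0}
 back median s -77.3 slope deg -0.3 25 t -14.0 13.0
top chocktop(rest) 249 z 67.9 ctr [-62.1   3.3] size [31.  39.8] ang 0.8
side back s hist {-90: 0, -88: 0, -86: 0, -84: 0, -82: 0, -80: 2, -78: 46, -76: 0, -74: 0, -72: 0, -70: 0}
 back median s -77.2 slope deg -0.2 43 t -14.0 13.0
side chocktop(rest) 213 z 67.3 ctr [-62.7   1.7] size [41.9 30.7] ang 89.1
```

View pics/e.png

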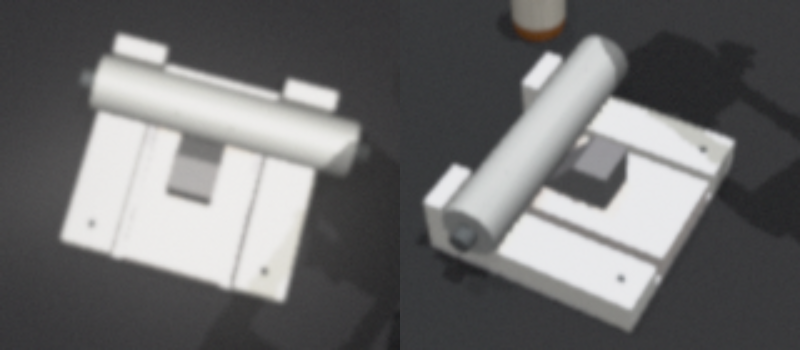

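Both views (top view left, side view right) show the shaft seated against neither stop, at (225,115) and (535,140). The chock, at (195,168) and (595,170), is flat, square, and centred against the shaft. Handing in.

```bash
python3 -c "
from h import *
print(env.sign_off())"
```

```text
the job is handed in; nothing more can be done
None
```

The shaft is rolled into the V-cradles and the chock is set behind it. I handed the job in at about 17.5 s of the 54 s limit; the sign-off gives no verdict.

**What I did:** I pushed the shaft along the rails with both open fingers until it dropped into the V. Then I gripped the chock across its sides, turned it square and set it on the lane. I slid it forward until I felt about 2.8 N of contact with the shaft, let go and moved the arm clear.

**Last checks, from both cameras after release:**
- **Shaft:** the fits at its two ends put it at x = -0.6 to +0.5 mm from the V line, so it is seated and clear of the end stops. The fitted axis height was 51–55 mm against a nominal 49. That fit is weak in height; just before release the top of the shaft was about 74 mm above the bench, as it should be.
- **Chock:** it lies flat (top at 67–68 mm) and square within about 1°, 2–3 mm off the lane's centre line. Its back face at x ≈ -77.2 mm puts the thin edge at about -17.2, against -18 for exact contact. That 0.8 mm is within the camera calibration error.
- **Checks that failed or were not made:** the shaft fit for the middle section was useless at the end, because the chock was mixed into it. I did not re-measure the jar, bottle and beaker afterwards, but the arm never worked near them.

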